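Seat a lens hood in the centring jig and lock it

ROBOT

A 7-joint arm with a two-finger parallel gripper is mounted at the origin on the work surface. World frame = base frame: x ahead of the robot, y to its left, z up, the work surface at z = 0. Lengths are in m, angles in rad, forces in N, time in s.
With the tool pointing down it reaches from about 0.35 to 0.9 m from the base axis. Payload 7.2 kg.
Tool frame: the origin (TCP) lies at the centre of the arm's flange, where the gripper is bolted on; the fingertips stand 173 mm ahead of it and the grasp point (between the pads) lies 155 mm ahead of it; z points along the fingers, y is the direction in which the jaws open and shut (so a half turn about z gives the same grasp; the last joint's range is limited). The gripper opens to 85 mm and grips with 20 to 120 N. Pads are 22 mm wide; open, the fingers measure 114 mm over their backs; the gripper's body (76 mm by 85 mm) begins 54 mm behind the grasp point. The pads swing forward as they close: fully open they stand 13 mm farther back than shut.
Start: joints at [-1.356, 0.411, -0.013, 1.596, 0.006, 1.134, -0.082], TCP at [0.174, 0.6, 0.405] pointing down, gripper open.
Joint ranges: [-2.95, 2.95], [-0.29, 1.99], [-1.47, 1.44], [0.14, 2.54], [-1.03, 4.17], [0.13, 1.85], [-2.86, 2.86]. Speed limits (rad/s): [2.39, 2.39, 3.01, 3.01, 3.14, 3.14, 3.14].

INTERFACE

Orientations are given as a 3x3 rotation matrix whose columns are the frame's x, y, z axes.
In Python, from bench import telemetry, cams, arm gives the robot as it stands.
- The arm moves only by the tool jog_arm, never from a script. Its argument "commands" is a list of rows, each a list of 3 entries, a list of its own where there are three numbers: the shift along the tool's x, y, z in m, then the turn about the tool's z in rad, then the opening, from -1 (shut) to 1 (fully open). A call has 1 to 10 rows; each row is the pose to reach, as a shift and turn from the pose commanded when the call began, along the tool's axes at that moment; what a row does not reach only later rows make up. A row lasts 1/8 s, in which the tool goes at most 62.5 mm and 10.7 degrees, less where a joint would pass 70% of its speed; a pose out of reach is approached as far as the arm can. A call with a gripper value outside its range is refused whole. The fingers move at their own pace and stop on an object; "grip_force" is the grip in N (left out, the last holds). Time passes only in rows, so rows that repeat a pose let the fingers close. It gives the time, the measured TCP pose, the force and the opening at its end, in the units of the state.
- telemetry.get_state(): the state, without advancing time (a new reading comes with each control period).
- cams.get_image(name): name is "side" or "top"; returns a dict with "color" (420x560x3 uint8, red, green, blue), "fx", "fy", "cx", "cy" (pixels), "dist_coeffs" ([k1, k2, p1, p2, k3] as OpenCV has them; the pictures are not rectified), "R" (3x3) and "t" (3): a world point X has camera coordinates R X + t. Camera axes: x right, y down, z forward; pixel columns grow to the right and rows downward; lengths in m; the calibration is good to about 2 mm. A picture is of the moment at which its call begins. There is no depth.
- arm.finish_job(): hands the job in, once; it reports no verdict.
The state is a dict: "t": time; "joints": joint angles; "qd": joint speeds; "tau": joint torques, N m; "eef_pos": TCP position; "ee_rot": TCP orientation; "contact_force": force on the tool from outside, world axes, zero at the start; "torque": the same for the moment, N m; "grip_width": finger opening in m.
Only numpy, scipy, OpenCV 4.12 (cv2) and the standard library are available. Lean on these libraries where they do the work, as an engineer would, in place of code of your own. Each camera call takes 0.05 s, during which the arm holds its last target.

TASK

Put the ribbed aluminium lens hood upright on the bed of the centring jig and push it into the V-shaped guides until it sits centred and fully home, finishing with a steady push of about 12 N held for about a second; the thin hood dents if it is pressed against the jig with more than 20 N. Then, with the hood left home, slide the brass keeper by its red post all the way across behind the hood and let go. Leave the other stock on the table where it is.

Things in the scene. Friction and masses are not known exactly. Their poses are not given: they have to be found in the camera images.
- hood_center (a point): centre (half-way up, 18 mm above its foot) of the lens hood: an upright ribbed aluminium cylinder 54 mm in diameter and 36 mm tall, about 65 to 125 g, closed on top by a black disc (solid to the touch); starts standing on the table left or right of the jig. Its z axis is its own axis, its yaw means nothing
- jig: the fixed centring jig. Origin: top face of its bed (8 mm above the table), on the centre line, at the nominal home of the hood's centre; x runs along the bed into the V, y across to the keeper's side, z up. The V-block with the guides is clamped in a slot: true home is at x = 0 give or take 10 mm, y = 0; no reading tells where, so feel for it. All rigid: force rises within 1 mm
- bed: flat, smooth, slippery dark steel bed of the jig, 8 mm thick, x from -125 to +90 mm, y -62 to +62 mm; axes and origin as the jig's, but on the table's surface, 8 mm lower. White line along the middle of the free part
- set_down (a point): free spot on the bed's top face, on the centre line 80 mm before the nominal home (jig x = -80 mm), where the hood can be set down
- mouth (a point): middle of the mouth between the guides, on the bed's top, 22 mm before nominal home (the real one shifts with the V-block, give or take 10 mm). Mouth 88 mm wide; two slippery aluminium rails, 12 mm thick, tops 27 mm above the bed, converge from here towards +x, each 30 degrees off the centre line. A hood that touches both is centred. Green keeper holder: jig x -64 to -30, y 63 to 81 mm, 20 mm tall
- keeper (a joint): slide of the keeper, 0 to 0.060 m: 0 is fully open, 0.060 is its end stop with the bar's tip across the lane behind the hood (starts 0 to 0.012). It moves along the jig's -y, needs about 2 N, and stays where it is left
- keeper_post (a point): point on the axis of the keeper's upright red post (12 mm in diameter, from 14 to 60 mm above the bed), 40 mm above the bed, 19.5 mm below its top. Jig x = -47 mm, y = 100 mm minus the joint value. Brass bar under it: 12 mm wide, up to 14.5 mm above the bed, from 54 mm on the post's -y side to 10 mm on its +y side
- lens: bystander: black lens, 62 mm in diameter, 50 mm tall, stands left or right of the jig, on the side away from the hood; origin at the centre of its underside
- meter: bystander: black light meter 50 x 66 x 29 mm; origin under its centre
- cap1: bystander: brass lens cap 50 mm in diameter, 12 mm high, nearest the robot; origin under its centre
- cap2: bystander: brass lens cap, same size, beyond the jig; origin under its centre
- canister: bystander: red film canister with grey lid, 35 mm in diameter, 54 mm tall; origin under its centre
- driver: bystander: screwdriver 160 mm long, lying; origin under its middle, handle to its -x

How it is judged:
By the outcome, as a careful person would: the job done as asked, in the order asked, and still so for the second after the job is handed in, with the robot touching nothing.
It also fails if it takes over 72 s, if anything falls off the work surface, if the arm or the gripper's body presses on something with over 40 N, if the wrist force passes 120 N, or if a joint passes its speed limit or range.

## Working session

There is one attempt and no reset: what is moved stays moved. The work goes in short steps, Python scripts to look and compute and a tool call to move; the robot and the scene stay as the last step left them, time stands still between calls to the robot, and variables do not carry over. Pictures are saved under pics/ and viewed, and the job is handed in when it is done.

Besides the shell and the picture viewer there is one more tool, called after "Call:" by a JSON object that holds its "api" and its "payload", one argument or row to a line. jog_arm: Moves the arm, as the interface text tells. Its arguments: {"type":"object","properties":{"commands":{"type":"array"},"grip_force":{"type":"number"}},"required":["commands"]}

```bash
ls; mkdir -p pics
python3 - <<'E'
from bench import telemetry, cams, arm
import cv2
s=telemetry.get_state()
for k in s: print(k,s[k])
for n in ("side","top"):
    d=cams.get_image(n); cv2.imwrite(f"pics/{n}0.png",d["color"][:,:,::-1])
    import pickle; pickle.dump(d,open(f"{n}0.pkl","wb"))
    print({k:d[k] for k in d if k!="color"})
E
```

```text
pics
t 0.0
joints [-1.35621193  0.41187859 -0.0127149   1.59704687  0.005601    1.13431027
 -0.08218809]
qd [-1.64040711e-03  1.92369366e-03  8.82226801e-04 -2.10429002e-03
 -5.67743456e-04  8.57394414e-04  8.34855002e-05]
tau [-2.15890036e-04 -6.00620413e+01  6.82554245e-01 -2.99420357e+01
  1.38968532e-02  1.05784342e-02  8.36265968e-06]
eef_pos [0.17435219 0.59995735 0.40386496]
ee_rot [[-9.60293306e-01  2.78992209e-01 -3.37857475e-04]
 [ 2.78992390e-01  9.60292027e-01 -1.57154808e-03]
 [-1.14007831e-04 -1.60340677e-03 -9.99998708e-01]]
contact_force [ 0.09768908  0.3142249  -0.37824745]
torque [-0.00313298 -0.02338614  0.01154106]
grip_width 0.08536242225999718
{'fx': 382.6382320307797, 'fy': 382.6382320307797, 'cx': 275.3718052308944, 'cy': 212.7160068273178, 'dist_coeffs': array([-0.09424252,  0.        ,  0.        ,  0.        ,  0.        ]), 'R': array([[-0.9894992 , -0.14387072,  0.01387649],
       [-0.12368384,  0.79314173, -0.59634595],
       [ 0.0747907 , -0.59180014, -0.80260759]]), 't': array([0.58335488, 0.09452511, 0.80660622])}
{'fx': 381.25526312409704, 'fy': 381.25526312409704, 'cx': 280.7847750986025, 'cy': 215.40112637919802, 'dist_coeffs': array([-0.02589077,  0.        ,  0.        ,  0.        ,  0.        ]), 'R': array([[-0.00768894, -0.9994181 ,  0.03323166],
       [-0.99622386,  0.00478183, -0.08669003],
       [ 0.08648068, -0.03377272, -0.99568092]]), 't': array([-0.0204248 ,  0.60972116,  0.88691317])}
```

View pics/top0.png

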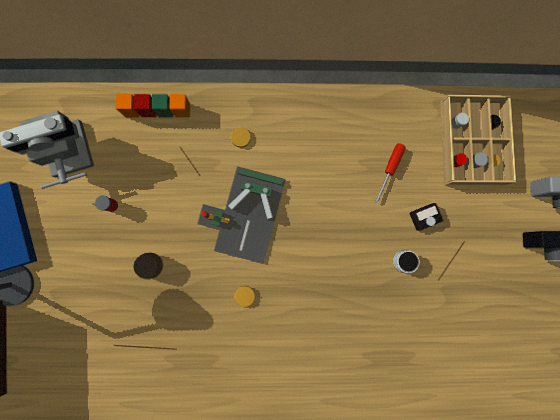

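View pics/side0.png

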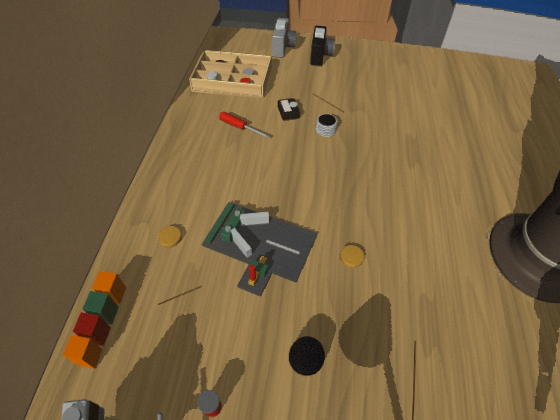

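Top view: the hood is at about (407,262), the jig centre at about (250,215), the keeper post is red at about (207,215) and the lens at (148,266). In the side view the hood is at (327,125) and the jig at (260,240). I'll zoom in to get exact pixels.

Run:
```python
import pickle,cv2
def crop(n,x,y,w,h,f,o):
    d=pickle.load(open(n+"0.pkl","rb"));c=d["color"][y:y+h,x:x+w,::-1]
    cv2.imwrite("pics/"+o,cv2.resize(c,None,fx=f,fy=f,interpolation=cv2.INTER_CUBIC))
crop("top",190,160,110,110,5,"t_jig.png")
crop("side",195,195,130,105,6,"s_jig.png")
crop("top",380,235,55,50,8,"t_hood.png")
crop("side",300,100,55,50,8,"s_hood.png")
```

```text
(no output)
```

View pics/t_jig.png

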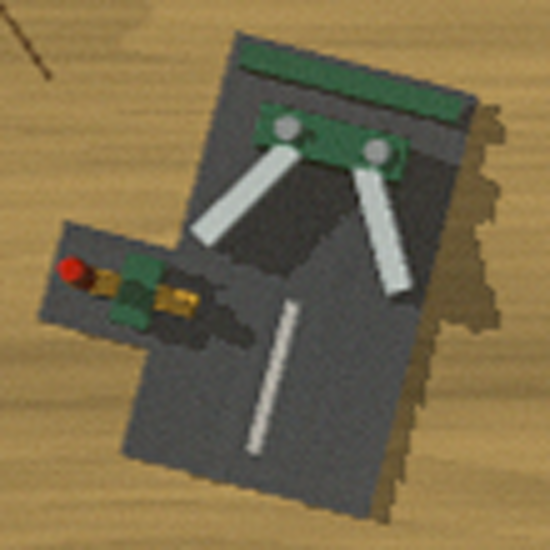

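View pics/s_jig.png

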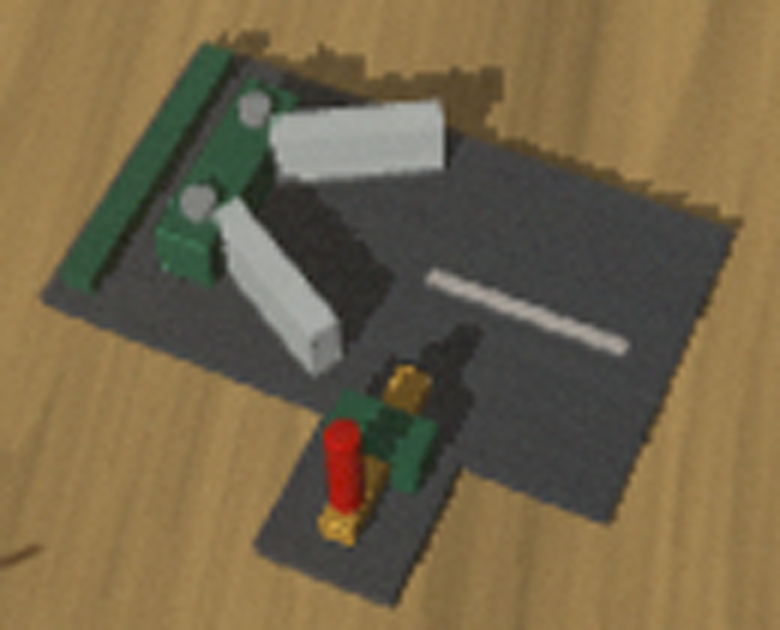

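View pics/t_hood.png

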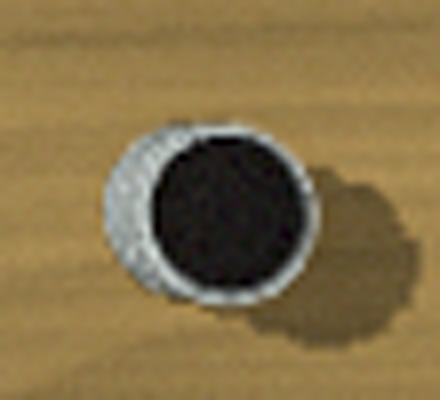

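View pics/s_hood.png

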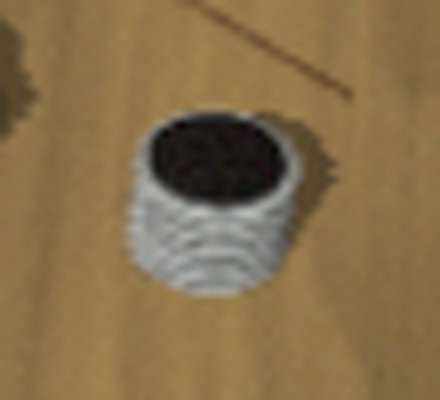

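```bash
cat > h.py <<'E'
import numpy as np,cv2,pickle
D={n:pickle.load(open(n+"0.pkl","rb")) for n in("top","side")}
def proj(n,X):
    d=D[n];K=np.array([[d["fx"],0,d["cx"]],[0,d["fy"],d["cy"]],[0,0,1]])
    return cv2.projectPoints(np.atleast_2d(np.float64(X)),cv2.Rodrigues(d["R"])[0],d["t"],K,d["dist_coeffs"])[0][:,0]
def unproj(n,uv,z):
    d=D[n];K=np.array([[d["fx"],0,d["cx"]],[0,d["fy"],d["cy"]],[0,0,1]])
    p=cv2.undistortPoints(np.float64([[uv]]),K,d["dist_coeffs"])[0,0]
    r=d["R"].T@np.r_[p,1];c=-d["R"].T@d["t"];return c+r*(z-c[2])/r[2]
E
python3 - <<'E'
from h import *
from scipy.optimize import least_squares
def T(c):return (190+(c[0]+.5)/5-.5,160+(c[1]+.5)/5-.5)
def S(c):return (195+(c[0]+.5)/6-.5,195+(c[1]+.5)/6-.5)
J=[(-125,62),(-125,-62),(90,62),(90,-62)]
tp=[T(c) for c in[(123,452),(370,518),(236,33),(477,97)]]
sp=[S(c) for c in[(608,523),(742,220),(42,298),(208,43)]]
for name,use in(("top",("top",)),("side",("side",)),("both",("top","side"))):
    def f(p):
        c,s=np.cos(p[2]),np.sin(p[2])
        X=[(p[0]+c*x/1e3-s*y/1e3,p[1]+s*x/1e3+c*y/1e3,.008) for x,y in J]
        return np.concatenate([(proj(n,X)-(tp if n=="top" else sp)).ravel() for n in use])
    r=least_squares(f,[.5,.05,-.25]);p=r.x
    print(name,p,np.degrees(p[2]),np.round(r.fun,2))
c,s=np.cos(p[2]),np.sin(p[2])
def tojig(X):d=X[:2]-p[:2];return np.round([c*d[0]+s*d[1],-s*d[0]+c*d[1]],4)
for nm,z,a,b in(("post",.0675,T((72,268)),S((343,428))),("line0",.008,T((293,302)),S((432,277))),("line1",.008,T((255,452)),S((627,348)))):
    A=unproj("top",a,z);B=unproj("side",b,z);print(nm,A,B,tojig(A),tojig(B))
h=lambda o,c:(o[0]+(c[0]+.5)/8-.5,o[1]+(c[1]+.5)/8-.5)
A=unproj("top",h((380,235),(230,213)),.036);B=unproj("side",h((300,100),(217,158)),.036);print("hood",A,B)
# mouth-end tops of rails
for nm,a,b in(("railR tip",(395,295),None),("railL tip",(202,240),None)):
    print(nm,tojig(unproj("top",T(a),.035)))
for nm,uv in(("lens",(148,266)),("meter",(427,217)),("cap1",(245,296)),("cap2",(241,137)),("can",(104,203)),("drv",(390,172))): print(nm,unproj("top",uv,.02))
E
```

```text
top [ 0.63157662  0.04576649 -0.25827364] -14.79798961484621 [-0.39  0.64 -0.07  0.23  0.   -0.35  0.48 -0.56]
side [ 0.63149507  0.0473243  -0.25834148] -14.801876367960316 [ 0.85 -1.02 -0.73  1.77  0.3  -0.41 -0.53 -0.14]
both [ 0.6315548   0.04652676 -0.25838565] -14.804407435352214 [-0.72  0.65 -0.39  0.24 -0.3  -0.35  0.17 -0.55  0.87 -1.38 -0.73  1.46
  0.37 -0.73 -0.48 -0.41]
post [0.61192119 0.1520979  0.0675    ] [0.6127513  0.15160542 0.0675    ] [-0.046  0.097] [-0.045   0.0968]
line0 [0.60034765 0.05467276 0.008     ] [0.60044596 0.05554094 0.008     ] [-0.0323 -0.0001] [-0.0324  0.0008]
line1 [0.52764603 0.07306695 0.008     ] [0.5289782  0.07402996 0.008     ] [-0.1072 -0.0009] [-0.1062  0.0004]
hood [ 0.49785252 -0.32702014  0.036     ] [ 0.49986448 -0.32687948  0.036     ]
railR tip [-0.0185 -0.0478]
railL tip [-0.0162  0.0472]
lens [0.49140048 0.2911082  0.02      ]
meter [ 0.60451154 -0.38352873  0.02      ]
cap1 [0.41909199 0.06175404 0.02      ]
cap2 [0.8037152  0.07171015 0.02      ]
can [0.64205846 0.39944562 0.02      ]
drv [ 0.71643116 -0.29507288  0.02      ]
```

The two cameras agree: jig origin (0.6315, 0.0465), yaw -14.8°, hood (0.499, -0.327), keeper about 3 mm. Next I'll work out the move above the hood.

```bash
cat > g.py <<'E'
import numpy as np,sys
from bench import telemetry
P=np.array([.6315,.0465]);A=-.2584;c,s=np.cos(A),np.sin(A)
def j2w(x,y):return P+[c*x-s*y,s*x+c*y]
def show(tx,ty,tz):
    st=telemetry.get_state();R=st["ee_rot"];e=st["eef_pos"]
    d=e[:2]-P
    print("t",round(st["t"],2),"pos",e.round(4),"jig",np.round([c*d[0]+s*d[1],-s*d[0]+c*d[1]],4),"F",st["contact_force"].round(2),"w",round(st["grip_width"],4))
    print("shift",(R.T@(np.array([tx,ty,tz])-e)).round(4),"turn",round(np.arctan2(R[1,0],R[0,0])-(np.pi+A),4))
E
python3 -c "
from g import *
show(.499,-.327,.30)"
```

```text
t 0.1 pos [0.1743 0.6    0.4039] jig [-0.5834  0.4183] F [0.07 0.58 0.4 ] w 0.0855
shift [-0.5704 -0.7995  0.1051] turn -0.0244
```

Call:
{"api": "jog_arm", "payload": {
  "commands": [
    [[-0.25,-0.35,0],-0.024,1],
    [[-0.57,-0.8,0.03],-0.024,1],
    [[-0.57,-0.8,0.03],-0.024,1],
    [[-0.57,-0.8,0.03],-0.024,1],
    [[-0.57,-0.8,0.03],-0.024,1],
    [[-0.57,-0.8,0.03],-0.024,1],
    [[-0.57,-0.8,0.03],-0.024,1],
    [[-0.57,-0.8,0.03],-0.024,1],
    [[-0.57,-0.8,0.03],-0.024,1],
    [[-0.57,-0.8,0.03],-0.024,1]
  ],
  "grip_force": 30
}}

```text
t: 1.35
eef_pos: [0.3807, 0.0084, 0.3865]
ee_rot: [[-0.967, 0.256, 0.001], [0.256, 0.967, 0.001], [-0.001, 0.001, -1.0]]
contact_force: [0.8, 1.8, 0.0]
grip_width: 0.0853
```

```bash
python3 -c "
from g import *
show(.499,-.327,.28)"
```

```text
t 1.35 pos [0.3807 0.0084 0.3865] jig [-0.2328 -0.1009] F [0.75 1.76 0.  ] w 0.0853
shift [-0.2001 -0.2941  0.1064] turn -0.0001
```

Call:
{"api": "jog_arm", "payload": {
  "commands": [
    [[-0.2,-0.294,0.1],0,1],
    [[-0.2,-0.294,0.1],0,1],
    [[-0.2,-0.294,0.1],0,1],
    [[-0.2,-0.294,0.1],0,1],
    [[-0.2,-0.294,0.1],0,1],
    [[-0.2,-0.294,0.1],0,1],
    [[-0.2,-0.294,0.1],0,1],
    [[-0.2,-0.294,0.1],0,1],
    [[-0.2,-0.294,0.1],0,1]
  ]
}}

```text
t: 2.48
eef_pos: [0.4989, -0.3235, 0.2866]
ee_rot: [[-0.967, 0.254, 0.0], [0.254, 0.967, 0.001], [-0.0, 0.001, -1.0]]
contact_force: [0.9, -0.2, 0.1]
grip_width: 0.0856
```

```bash
python3 -c "
from g import *
show(.499,-.327,.178)"
```

```text
t 2.48 pos [ 0.4989 -0.3235  0.2866] jig [-0.0337 -0.3917] F [ 0.88 -0.16  0.07] w 0.0856
shift [-0.001  -0.0034  0.1086] turn 0.0013
```

Call:
{"api": "jog_arm", "payload": {
  "commands": [
    [[-0.001,-0.003,0.03],0,1],
    [[-0.001,-0.003,0.06],0,1],
    [[-0.001,-0.003,0.09],0,1],
    [[-0.001,-0.003,0.108],0,1],
    [[-0.001,-0.003,0.108],0,1],
    [[-0.001,-0.003,0.108],0,1]
  ]
}}

```text
t: 3.22
eef_pos: [0.4993, -0.3282, 0.1795]
ee_rot: [[-0.967, 0.256, 0.001], [0.256, 0.967, -0.001], [-0.002, -0.0, -1.0]]
contact_force: [0.4, -0.1, 0.3]
grip_width: 0.0854
```

```bash
python3 -c "
from g import *
show(.499,-.327,.178)
from bench import cams
import cv2
for n in('top','side'):
    d=cams.get_image(n)['color'][:,:,::-1]
    x,y=(350,210) if n=='top' else (270,70)
    cv2.imwrite('pics/g_%s.png'%n,cv2.resize(d[y:y+110,x:x+130],None,fx=6,fy=5.4))
"
```

```text
t 3.23 pos [ 0.4993 -0.3282  0.1795] jig [-0.032 -0.396] F [ 0.43 -0.11  0.26] w 0.0854
shift [0.0006 0.0011 0.0015] turn -0.0001
```

View pics/g_side.png

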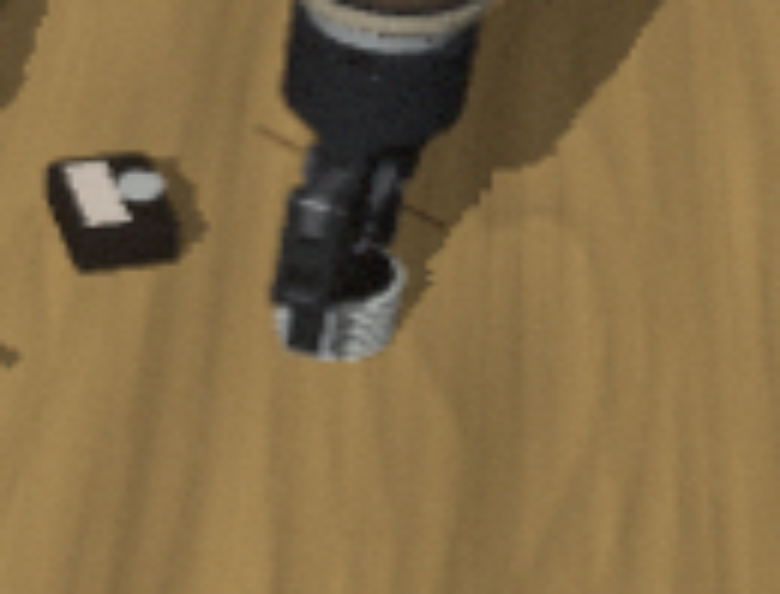

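The side view shows the fingers straddling the hood at about crop (320,290), clear of the meter. Closing now.

Call:
{"api": "jog_arm", "payload": {
  "commands": [
    [[0,0,0.002],0,-0.2],
    [[0,0,0.002],0,-1],
    [[0,0,0.002],0,-1],
    [[0,0,0.002],0,-1],
    [[0,0,0.002],0,-1],
    [[0,0,0.002],0,-1]
  ],
  "grip_force": 30
}}

```text
t: 4.08
eef_pos: [0.499, -0.3281, 0.1768]
ee_rot: [[-0.967, 0.256, 0.0], [0.256, 0.967, 0.0], [-0.0, 0.0, -1.0]]
contact_force: [-1.3, 1.9, 5.7]
grip_width: 0.0534
```

```bash
python3 -c "
from g import *
show(.499,-.327,.26)"
```

```text
t 4.08 pos [ 0.499  -0.3281  0.1768] jig [-0.0324 -0.396 ] F [-1.34  1.86  5.73] w 0.0534
shift [ 0.0002  0.0011 -0.0832] turn -0.0003
```

Call:
{"api": "jog_arm", "payload": {
  "commands": [
    [[0,0,-0.02],0,-1],
    [[0,0,-0.06],0,-1],
    [[0,0,-0.09],0,-1],
    [[0,0,-0.09],0,-1],
    [[0,0,-0.09],0,-1]
  ]
}}

```text
t: 4.7
eef_pos: [0.4987, -0.3277, 0.2663]
ee_rot: [[-0.967, 0.256, -0.0], [0.256, 0.967, 0.0], [0.0, 0.0, -1.0]]
contact_force: [0.1, 0.0, -1.0]
grip_width: 0.0534
```

```bash
python3 -c "
from g import *
show(*j2w(-.085,0),.26)"
```

```text
t 4.7 pos [ 0.4987 -0.3277  0.2663] jig [-0.0327 -0.3957] F [ 0.12  0.03 -0.99] w 0.0534
shift [0.0523 0.3957 0.0065] turn -0.0002
```

Call:
{"api": "jog_arm", "payload": {
  "commands": [
    [[0.013,0.1,0],0,-1],
    [[0.026,0.2,0],0,-1],
    [[0.04,0.3,0],0,-1],
    [[0.052,0.396,0],0,-1],
    [[0.052,0.396,0],0,-1],
    [[0.052,0.396,0],0,-1],
    [[0.052,0.396,0],0,-1],
    [[0.052,0.396,0],0,-1],
    [[0.052,0.396,0],0,-1],
    [[0.052,0.396,0],0,-1]
  ]
}}

```text
t: 5.95
eef_pos: [0.5498, 0.0663, 0.2662]
ee_rot: [[-0.966, 0.259, -0.0], [0.259, 0.966, -0.001], [0.0, -0.001, -1.0]]
contact_force: [0.6, -0.4, -1.0]
grip_width: 0.0535
```

```bash
python3 -c "
from g import *
show(*j2w(-.085,0),.186)"
```

```text
t 5.95 pos [0.5498 0.0663 0.2662] jig [-0.0841 -0.0018] F [ 0.64 -0.37 -0.97] w 0.0535
shift [0.0009 0.0018 0.0802] turn -0.0031
```

Call:
{"api": "jog_arm", "payload": {
  "commands": [
    [[0.001,0,0.025],0,-1],
    [[0.001,0,0.05],0,-1],
    [[0.001,0,0.068],0,-1],
    [[0.001,0,0.073],0,-1],
    [[0.001,0,0.076],0,-1],
    [[0.001,0,0.078],0,-1],
    [[0.001,0,0.078],0,-1]
  ]
}}

```text
t: 6.82
eef_pos: [0.5491, 0.0684, 0.1887]
ee_rot: [[-0.967, 0.256, 0.001], [0.256, 0.967, 0.0], [-0.001, 0.0, -1.0]]
contact_force: [-0.5, -0.1, -1.3]
grip_width: 0.053
```

```bash
python3 -c "
from g import *
show(*j2w(-.085,0),.185)
from bench import cams
import cv2
for n,x,y in(('top',190,160),('side',210,190)):
    d=cams.get_image(n)['color'][:,:,::-1]
    cv2.imwrite('pics/p_%s.png'%n,cv2.resize(d[y:y+110,x:x+130],None,fx=6,fy=5.4))
"
```

```text
t 6.83 pos [0.5491 0.0684 0.1887] jig [-0.0852  0.0001] F [-0.49 -0.09 -1.33] w 0.053
shift [-0.0002 -0.0001  0.0037] turn -0.0003
```

View pics/p_side.png

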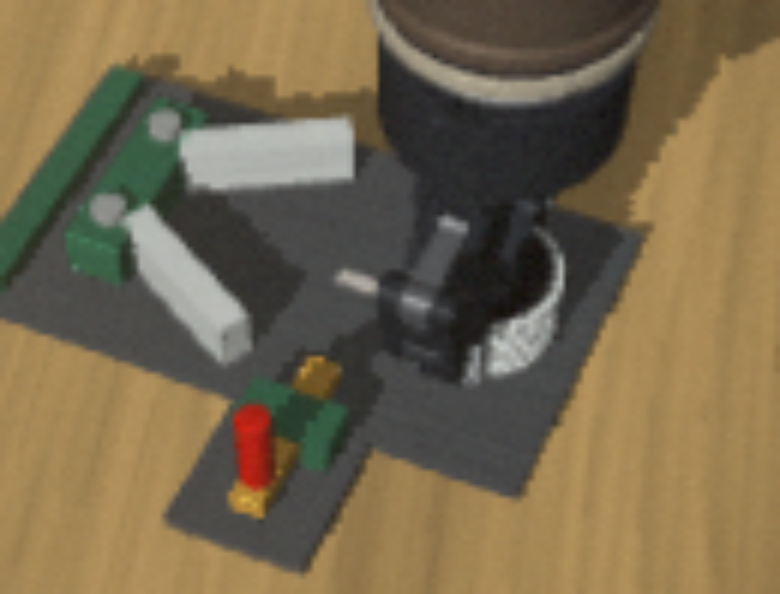

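The hood is held just above the bed on the centre line, at about crop (520,300), and the fingers are clear of the keeper holder. I'll lower the last few mm.

Call:
{"api": "jog_arm", "payload": {
  "commands": [
    [[0,0,0.001],0,-1],
    [[0,0,0.002],0,-1],
    [[0,0,0.003],0,-1],
    [[0,0,0.003],0,-1]
  ]
}}

```text
t: 7.42
eef_pos: [0.5489, 0.0683, 0.1852]
ee_rot: [[-0.967, 0.256, -0.0], [0.256, 0.967, -0.0], [0.0, -0.0, -1.0]]
contact_force: [0.2, 0.2, -0.8]
grip_width: 0.0533
```

Call:
{"api": "jog_arm", "payload": {
  "commands": [
    [[0,0,0.0005],0,-1],
    [[0,0,0.001],0,-1],
    [[0,0,0.001],0,-1]
  ]
}}

```text
t: 7.8
eef_pos: [0.549, 0.0682, 0.1847]
ee_rot: [[-0.967, 0.256, 0.0], [0.256, 0.967, 0.0], [0.0, 0.0, -1.0]]
contact_force: [-2.0, -0.1, 4.5]
grip_width: 0.0533
```

Call:
{"api": "jog_arm", "payload": {
  "commands": [
    [[0,0,0],0,0.7],
    [[0,0,0],0,0.7],
    [[0,0,0],0,0.7],
    [[0,0,-0.02],0,0.7],
    [[0,0,-0.05],0,0.7],
    [[0,0,-0.07],0,0.7],
    [[0.03,0,-0.07],0,-1],
    [[0.06,0,-0.07],0,-1],
    [[0.06,0,-0.07],0,-1],
    [[0.06,0,-0.07],0,-1]
  ]
}}

```text
t: 9.05
eef_pos: [0.4918, 0.0837, 0.2554]
ee_rot: [[-0.967, 0.256, 0.002], [0.256, 0.967, 0.001], [-0.002, 0.001, -1.0]]
contact_force: [0.2, -0.1, 0.1]
grip_width: 0.0003
```

```bash
python3 -c "
from g import *
show(*j2w(-.085-.027-.011-.008,0),.193)
from bench import cams
import cv2,pickle
for n,x,y in(('top',190,160),('side',210,190)):
    D=cams.get_image(n);d=D['color'][:,:,::-1]
    pickle.dump(D,open(n+'1.pkl','wb'))
    cv2.imwrite('pics/q_%s.png'%n,cv2.resize(d[y:y+110,x:x+130],None,fx=6,fy=5.4))
"
```

```text
t 9.05 pos [0.4918 0.0837 0.2554] jig [-0.1446  0.0003] F [ 0.21 -0.15  0.07] w 0.0003
shift [-0.0135 -0.0003  0.0624] turn -0.0003
```

View pics/q_side.png

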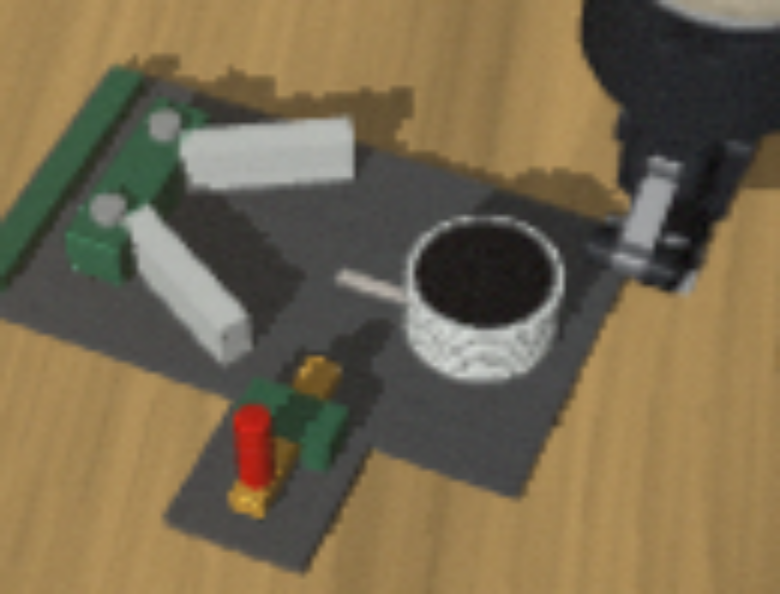

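View pics/q_top.png

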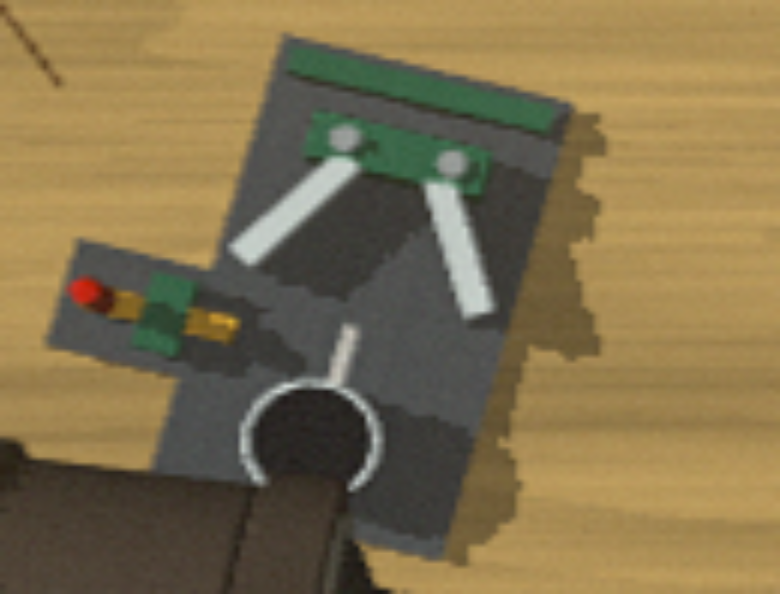

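The hood stands upright on the centre line at jig x ≈ -85, with the line meeting its middle at top-crop (340,350). Now I'll lower the closed fingers behind it and push.

Call:
{"api": "jog_arm", "payload": {
  "commands": [
    [[0,0,0.03],0,-1],
    [[0,0,0.06],0,-1],
    [[0,0,0.065],0,-1],
    [[-0.005,0,0.065],0,-1],
    [[-0.015,0,0.065],0,-1],
    [[-0.02,0,0.065],0,-1],
    [[-0.025,0,0.065],0,-1],
    [[-0.03,0,0.065],0,-1],
    [[-0.035,0,0.065],0,-1],
    [[-0.04,0,0.065],0,-1]
  ],
  "grip_force": 30
}}

```text
t: 10.4
eef_pos: [0.5299, 0.0734, 0.1893]
ee_rot: [[-0.967, 0.256, -0.0], [0.256, 0.967, 0.0], [0.0, 0.0, -1.0]]
contact_force: [-1.4, 0.1, -0.1]
grip_width: -0.0001
```

```bash
python3 -c "
from g import *
show(*j2w(-.055,0),.19)"
```

```text
t 10.4 pos [0.5299 0.0734 0.1893] jig [-0.1051  0.    ] F [-1.36  0.1  -0.09] w -0.0001
shift [-0.0501 -0.     -0.0007] turn -0.0003
```

Call:
{"api": "jog_arm", "payload": {
  "commands": [
    [[-0.005,0,0],0,-1],
    [[-0.01,0,0],0,-1],
    [[-0.015,0,0],0,-1],
    [[-0.02,0,0],0,-1],
    [[-0.025,0,0],0,-1],
    [[-0.03,0,0],0,-1],
    [[-0.035,0,0],0,-1],
    [[-0.04,0,0],0,-1],
    [[-0.045,0,0],0,-1],
    [[-0.05,0,0],0,-1]
  ]
}}

```text
t: 11.65
eef_pos: [0.5783, 0.0605, 0.1893]
ee_rot: [[-0.967, 0.256, -0.0], [0.256, 0.967, 0.0], [0.0, -0.0, -1.0]]
contact_force: [-1.0, -0.2, 0.0]
grip_width: 0.0001
```

```bash
python3 -c "
from g import *
show(*j2w(-.055,0),.19)
from bench import cams
import cv2,pickle
for n,x,y in(('side',210,190),('top',190,160)):
    D=cams.get_image(n);d=D['color'][:,:,::-1]
    cv2.imwrite('pics/r_%s.png'%n,cv2.resize(d[y:y+110,x:x+130],None,fx=6,fy=5.4))
"
```

```text
t 11.65 pos [0.5783 0.0605 0.1893] jig [-0.055 -0.   ] F [-0.96 -0.22  0.04] w 0.0001
shift [-0.      0.     -0.0007] turn -0.0004
```

View pics/r_side.png

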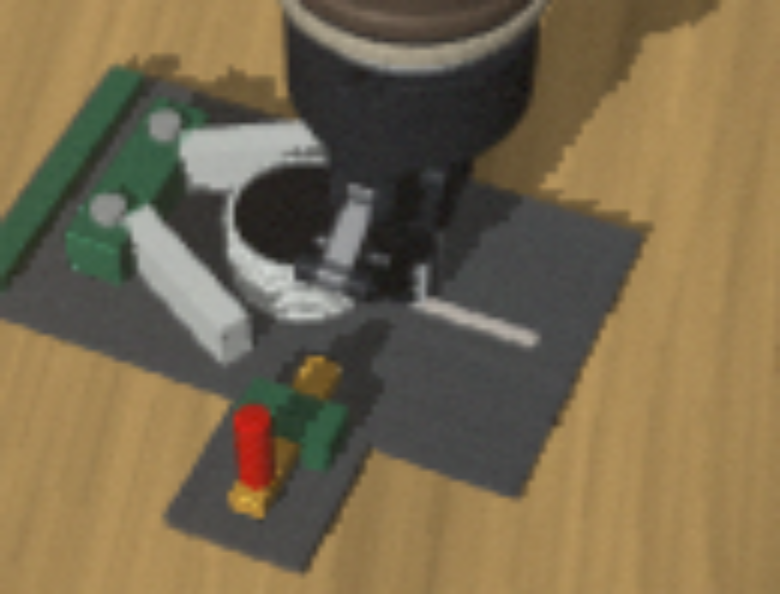

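The hood is entering the mouth on the lane. Creeping forward.

Call:
{"api": "jog_arm", "payload": {
  "commands": [
    [[-0.001,0,0],0,-1],
    [[-0.002,0,0],0,-1],
    [[-0.003,0,0],0,-1],
    [[-0.004,0,0],0,-1],
    [[-0.005,0,0],0,-1],
    [[-0.006,0,0],0,-1]
  ]
}}

```text
t: 12.5
eef_pos: [0.5838, 0.0591, 0.1893]
ee_rot: [[-0.967, 0.256, -0.0], [0.256, 0.967, 0.0], [0.0, 0.0, -1.0]]
contact_force: [-0.2, -0.1, -0.0]
grip_width: -0.0002
```

Call:
{"api": "jog_arm", "payload": {
  "commands": [
    [[-0.001,0,0],0,-1],
    [[-0.002,0,0],0,-1],
    [[-0.003,0,0],0,-1]
  ]
}}

```text
t: 12.88
eef_pos: [0.5868, 0.0583, 0.1893]
ee_rot: [[-0.967, 0.256, 0.0], [0.256, 0.967, 0.0], [-0.0, 0.0, -1.0]]
contact_force: [-0.3, -0.1, -0.2]
grip_width: -0.0002
```

Call:
{"api": "jog_arm", "payload": {
  "commands": [
    [[-0.0005,0,0],0,-1],
    [[-0.001,0,0],0,-1],
    [[-0.0015,0,0],0,-1]
  ]
}}

```text
t: 13.25
eef_pos: [0.5882, 0.0579, 0.1894]
ee_rot: [[-0.967, 0.256, 0.0], [0.256, 0.967, 0.0], [0.0, 0.0, -1.0]]
contact_force: [0.3, -0.6, 0.5]
grip_width: 0.0001
```

Call:
{"api": "jog_arm", "payload": {
  "commands": [
    [[-0.0005,0,0],0,-1],
    [[-0.001,0,0],0,-1],
    [[-0.0015,0,0],0,-1]
  ]
}}

```text
t: 13.62
eef_pos: [0.5896, 0.0575, 0.1893]
ee_rot: [[-0.967, 0.256, -0.0], [0.256, 0.967, 0.0], [0.0, -0.0, -1.0]]
contact_force: [-0.1, -0.1, 0.4]
grip_width: 0.0001
```

Call:
{"api": "jog_arm", "payload": {
  "commands": [
    [[-0.0005,0,0],0,-1],
    [[-0.001,0,0],0,-1],
    [[-0.0015,0,0],0,-1]
  ]
}}

```text
t: 14.0
eef_pos: [0.5911, 0.0571, 0.1893]
ee_rot: [[-0.967, 0.256, 0.0], [0.256, 0.967, -0.0], [-0.0, 0.0, -1.0]]
contact_force: [0.4, -0.1, -0.7]
grip_width: -0.0001
```

```bash
python3 -c "
from g import *
show(*j2w(-.055,0),.19)"
```

```text
t 14.0 pos [0.5911 0.0571 0.1893] jig [-0.0418 -0.    ] F [ 0.39 -0.06 -0.69] w -0.0001
shift [ 0.0132  0.     -0.0007] turn -0.0004
```

Call:
{"api": "jog_arm", "payload": {
  "commands": [
    [[-0.0005,0,0],0,-1],
    [[-0.001,0,0],0,-1]
  ]
}}

```text
t: 14.25
eef_pos: [0.592, 0.0569, 0.1894]
ee_rot: [[-0.967, 0.256, 0.0], [0.256, 0.967, 0.0], [-0.0, 0.0, -1.0]]
contact_force: [0.2, -0.6, 0.2]
grip_width: 0.0001
```

Call:
{"api": "jog_arm", "payload": {
  "commands": [
    [[-0.0005,0,0],0,-1],
    [[-0.001,0,0],0,-1]
  ]
}}

```text
t: 14.5
eef_pos: [0.593, 0.0567, 0.1893]
ee_rot: [[-0.967, 0.256, -0.0], [0.256, 0.967, 0.0], [0.0, 0.0, -1.0]]
contact_force: [-1.0, 0.9, 0.8]
grip_width: -0.0005
```

Call:
{"api": "jog_arm", "payload": {
  "commands": [
    [[-0.0005,0,0],0,-1],
    [[-0.001,0,0],0,-1]
  ]
}}

```text
t: 14.75
eef_pos: [0.594, 0.0564, 0.1893]
ee_rot: [[-0.967, 0.256, -0.0], [0.256, 0.967, 0.0], [0.0, 0.0, -1.0]]
contact_force: [-0.5, 0.4, 0.9]
grip_width: 0.0
```

```bash
python3 -c "
from g import *
show(*j2w(-.055,0),.19)
from bench import cams
import cv2,pickle
for n,x,y in(('side',210,190),('top',190,160)):
    D=cams.get_image(n);d=D['color'][:,:,::-1]
    cv2.imwrite('pics/s_%s.png'%n,cv2.resize(d[y:y+110,x:x+130],None,fx=6,fy=5.4))
"
```

```text
t 14.75 pos [0.594  0.0564 0.1893] jig [-0.0388  0.    ] F [-0.49  0.39  0.92] w 0.0
shift [ 0.0162 -0.     -0.0007] turn -0.0004
```

View pics/s_side.png

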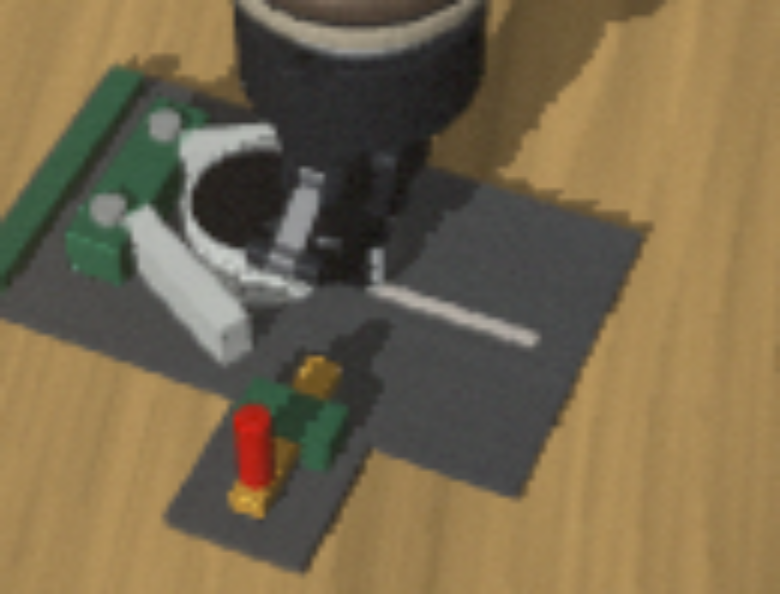

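View pics/s_top.png

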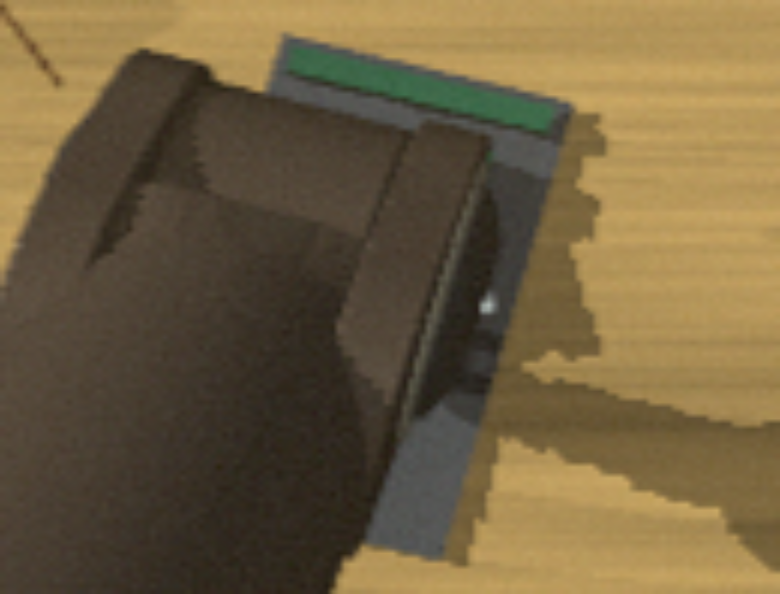

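The hood is between the rails and nearly touching them. Continuing in 1 mm calls.

Call:
{"api": "jog_arm", "payload": {
  "commands": [
    [[-0.0005,0,0],0,-1],
    [[-0.001,0,0],0,-1]
  ]
}}

```text
t: 15.1
eef_pos: [0.5949, 0.0561, 0.1894]
ee_rot: [[-0.967, 0.256, -0.0], [0.256, 0.967, 0.0], [0.0, 0.0, -1.0]]
contact_force: [-0.1, -0.2, 0.9]
grip_width: -0.0
```

Call:
{"api": "jog_arm", "payload": {
  "commands": [
    [[-0.0003,0,0],0,-1],
    [[-0.0006,0,0],0,-1]
  ]
}}

```text
t: 15.35
eef_pos: [0.5955, 0.056, 0.1894]
ee_rot: [[-0.967, 0.256, -0.0], [0.256, 0.967, 0.0], [0.0, 0.0, -1.0]]
contact_force: [-0.2, -0.6, -0.5]
grip_width: -0.0004
```

Call:
{"api": "jog_arm", "payload": {
  "commands": [
    [[-0.0003,0,0],0,-1],
    [[-0.0006,0,0],0,-1]
  ]
}}

```text
t: 15.6
eef_pos: [0.5961, 0.0558, 0.1894]
ee_rot: [[-0.967, 0.256, 0.0], [0.256, 0.967, 0.0], [0.0, 0.0, -1.0]]
contact_force: [-0.2, -0.3, 1.1]
grip_width: -0.0001
```

Call:
{"api": "jog_arm", "payload": {
  "commands": [
    [[-0.0004,0,0],0,-1],
    [[-0.0008,0,0],0,-1]
  ]
}}

```text
t: 15.85
eef_pos: [0.5968, 0.0556, 0.1893]
ee_rot: [[-0.967, 0.256, -0.0], [0.256, 0.967, 0.0], [0.0, 0.0, -1.0]]
contact_force: [-0.1, 0.6, 0.2]
grip_width: -0.0001
```

Call:
{"api": "jog_arm", "payload": {
  "commands": [
    [[-0.0004,0,0],0,-1],
    [[-0.0008,0,0],0,-1]
  ]
}}

```text
t: 16.1
eef_pos: [0.5976, 0.0554, 0.1893]
ee_rot: [[-0.967, 0.256, -0.0], [0.256, 0.967, 0.0], [0.0, 0.0, -1.0]]
contact_force: [-0.9, 0.2, -0.6]
grip_width: 0.0002
```

Call:
{"api": "jog_arm", "payload": {
  "commands": [
    [[-0.0003,0,0],0,-1],
    [[-0.0006,0,0],0,-1]
  ]
}}

```text
t: 16.35
eef_pos: [0.5982, 0.0553, 0.1893]
ee_rot: [[-0.967, 0.256, -0.0], [0.256, 0.967, 0.0], [0.0, 0.0, -1.0]]
contact_force: [0.2, 0.0, 0.2]
grip_width: -0.0
```

Call:
{"api": "jog_arm", "payload": {
  "commands": [
    [[-0.0004,0,0],0,-1],
    [[-0.0008,0,0],0,-1]
  ]
}}

```text
t: 16.6
eef_pos: [0.599, 0.0551, 0.1894]
ee_rot: [[-0.967, 0.256, 0.0], [0.256, 0.967, 0.0], [-0.0, 0.0, -1.0]]
contact_force: [0.1, 0.2, -0.3]
grip_width: -0.0002
```

Call:
{"api": "jog_arm", "payload": {
  "commands": [
    [[-0.0003,0,0],0,-1],
    [[-0.0006,0,0],0,-1]
  ]
}}

```text
t: 16.85
eef_pos: [0.5995, 0.0549, 0.1893]
ee_rot: [[-0.967, 0.256, -0.0], [0.256, 0.967, 0.0], [0.0, 0.0, -1.0]]
contact_force: [-1.1, 0.4, 1.4]
grip_width: 0.0001
```

Call:
{"api": "jog_arm", "payload": {
  "commands": [
    [[-0.0004,0,0],0,-1],
    [[-0.0008,0,0],0,-1]
  ]
}}

```text
t: 17.1
eef_pos: [0.5999, 0.0548, 0.1893]
ee_rot: [[-0.967, 0.256, -0.001], [0.256, 0.967, 0.0], [0.001, -0.0, -1.0]]
contact_force: [-4.3, 1.2, 4.8]
grip_width: 0.0003
```

Call:
{"api": "jog_arm", "payload": {
  "commands": [
    [[-0.0003,0,0],0,-1],
    [[-0.0006,0,0],0,-1]
  ]
}}

```text
t: 17.35
eef_pos: [0.6001, 0.0547, 0.1892]
ee_rot: [[-0.967, 0.256, -0.003], [0.256, 0.967, 0.001], [0.003, -0.0, -1.0]]
contact_force: [-6.6, 0.9, 5.8]
grip_width: 0.0002
```

```bash
python3 -c "
from g import *
show(*j2w(-.055,0),.19)
from bench import cams
import cv2,pickle
D=cams.get_image('side');d=D['color'][:,:,::-1]
cv2.imwrite('pics/u_side.png',cv2.resize(d[195:265,220:320],None,fx=8,fy=8,interpolation=cv2.INTER_CUBIC))
"
```

```text
t 17.35 pos [0.6001 0.0547 0.1892] jig [-0.0325 -0.0001] F [-6.58  0.93  5.78] w 0.0002
shift [ 0.0225  0.0001 -0.0007] turn -0.0003
```

View pics/u_side.png

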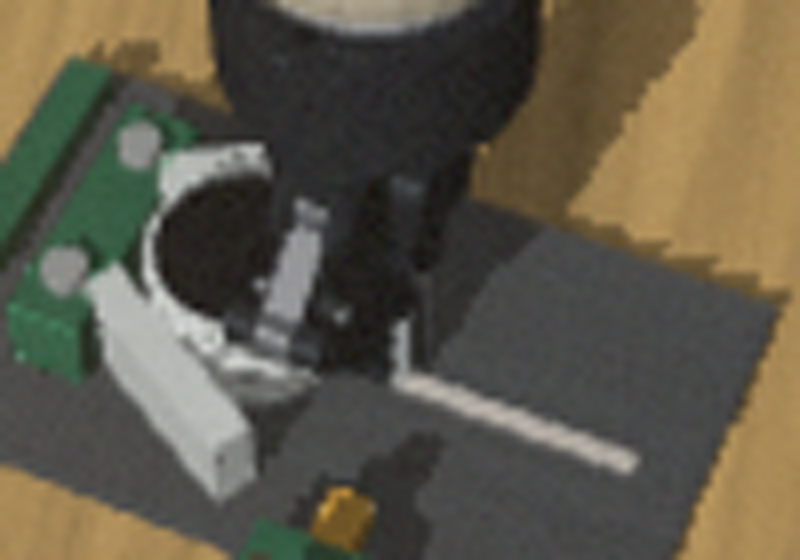

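Contact is along jig -x at about 6.8 N. The hood appears seated between both rails, with the near rail edge at about (150,330). I'll build up to 12 N.

Call:
{"api": "jog_arm", "payload": {
  "commands": [
    [[-0.0002,0,0],0,-1],
    [[-0.0003,0,0],0,-1],
    [[-0.0003,0,0],0,-1]
  ]
}}

```text
t: 17.77
eef_pos: [0.6002, 0.0547, 0.1892]
ee_rot: [[-0.967, 0.256, -0.003], [0.256, 0.967, 0.001], [0.003, -0.0, -1.0]]
contact_force: [-6.9, 1.9, 6.2]
grip_width: -0.0
```

Call:
{"api": "jog_arm", "payload": {
  "commands": [
    [[-0.0002,0,-0.0002],0,-1],
    [[-0.0004,0,-0.0003],0,-1],
    [[-0.0004,0,-0.0003],0,-1]
  ]
}}

```text
t: 18.15
eef_pos: [0.6003, 0.0547, 0.1892]
ee_rot: [[-0.967, 0.256, -0.004], [0.256, 0.967, 0.001], [0.004, -0.0, -1.0]]
contact_force: [-7.4, 1.6, 4.3]
grip_width: 0.0
```

Call:
{"api": "jog_arm", "payload": {
  "commands": [
    [[-0.0004,0,-0.0001],0,-1],
    [[-0.0008,0,-0.0002],0,-1],
    [[-0.0008,0,-0.0002],0,-1]
  ]
}}

```text
t: 18.52
eef_pos: [0.6006, 0.0546, 0.1892]
ee_rot: [[-0.967, 0.256, -0.005], [0.256, 0.967, 0.001], [0.005, -0.0, -1.0]]
contact_force: [-10.6, 2.4, 5.7]
grip_width: -0.0002
```

Call:
{"api": "jog_arm", "payload": {
  "commands": [
    [[-0.0002,0,0],0,-1],
    [[-0.0003,0,0],0,-1],
    [[-0.0003,0,0],0,-1]
  ]
}}

```text
t: 18.9
eef_pos: [0.6007, 0.0546, 0.1892]
ee_rot: [[-0.967, 0.255, -0.006], [0.255, 0.967, 0.001], [0.006, -0.0, -1.0]]
contact_force: [-10.8, 1.2, 6.6]
grip_width: -0.0001
```

Call:
{"api": "jog_arm", "payload": {
  "commands": [
    [[-0.0002,0,-0.0002],0,-1],
    [[-0.0003,0,-0.0002],0,-1],
    [[-0.0003,0,-0.0002],0,-1]
  ]
}}

```text
t: 19.27
eef_pos: [0.6008, 0.0546, 0.1892]
ee_rot: [[-0.967, 0.255, -0.006], [0.255, 0.967, 0.001], [0.007, -0.0, -1.0]]
contact_force: [-12.4, 1.2, 5.7]
grip_width: 0.0001
```

About 12.4 N reached. Holding.

Call:
{"api": "jog_arm", "payload": {
  "commands": [
    [[0,0,0],0,-1],
    [[0,0,0],0,-1],
    [[0,0,0],0,-1],
    [[0,0,0],0,-1]
  ]
}}

```text
t: 19.77
eef_pos: [0.6008, 0.0545, 0.1893]
ee_rot: [[-0.967, 0.255, -0.006], [0.255, 0.967, 0.001], [0.007, -0.0, -1.0]]
contact_force: [-11.8, 1.9, 5.8]
grip_width: 0.0001
```

Call:
{"api": "jog_arm", "payload": {
  "commands": [
    [[0,0,0],0,-1],
    [[0,0,0],0,-1],
    [[0,0,0],0,-1],
    [[0,0,0],0,-1]
  ]
}}

```text
t: 20.27
eef_pos: [0.6008, 0.0546, 0.1893]
ee_rot: [[-0.967, 0.255, -0.006], [0.255, 0.967, 0.001], [0.007, -0.0, -1.0]]
contact_force: [-11.3, 2.3, 6.6]
grip_width: 0.0001
```

Call:
{"api": "jog_arm", "payload": {
  "commands": [
    [[0,0,0],0,-1],
    [[0,0,0],0,-1],
    [[0,0,0],0,-1]
  ]
}}

```text
t: 20.65
eef_pos: [0.6008, 0.0546, 0.1892]
ee_rot: [[-0.967, 0.255, -0.006], [0.255, 0.967, 0.001], [0.007, -0.0, -1.0]]
contact_force: [-11.4, 2.0, 5.8]
grip_width: -0.0001
```

Held for about 1.4 s at 11.5–12.4 N. Backing straight off, rising and looking.

Call:
{"api": "jog_arm", "payload": {
  "commands": [
    [[0.001,0,0],0,-1],
    [[0.003,0,0],0,-1],
    [[0.01,0,0],0,-1],
    [[0.03,0,0],0,-1],
    [[0.07,0,0],0,-1],
    [[0.11,0,-0.02],0,-1],
    [[0.12,0,-0.08],0,-1],
    [[0.12,0,-0.1],0,-1],
    [[0.12,0,-0.1],0,-1]
  ]
}}

```text
t: 21.78
eef_pos: [0.4875, 0.0851, 0.2918]
ee_rot: [[-0.967, 0.255, 0.005], [0.255, 0.967, 0.002], [-0.004, 0.003, -1.0]]
contact_force: [-0.1, -0.6, -0.0]
grip_width: 0.0001
```

```bash
python3 -c "
from g import *
show(*j2w(-.047,.1),.27)
from bench import cams
import cv2,pickle
for n,x,y in(('side',195,195),('top',190,160)):
    D=cams.get_image(n);d=D['color'][:,:,::-1]
    cv2.imwrite('pics/v_%s.png'%n,cv2.resize(d[y:y+100,x:x+130],None,fx=6,fy=6,interpolation=cv2.INTER_CUBIC))
"
```

```text
t 21.77 pos [0.4875 0.0851 0.2918] jig [-0.149   0.0005] F [-0.14 -0.58 -0.02] w 0.0001
shift [-0.102   0.0994  0.0225] turn 0.0002
```

View pics/v_side.png

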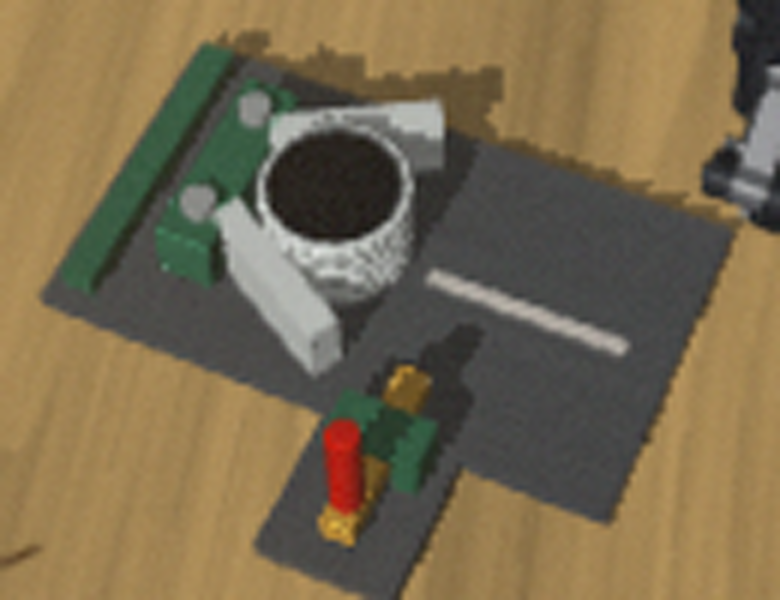

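View pics/v_top.png

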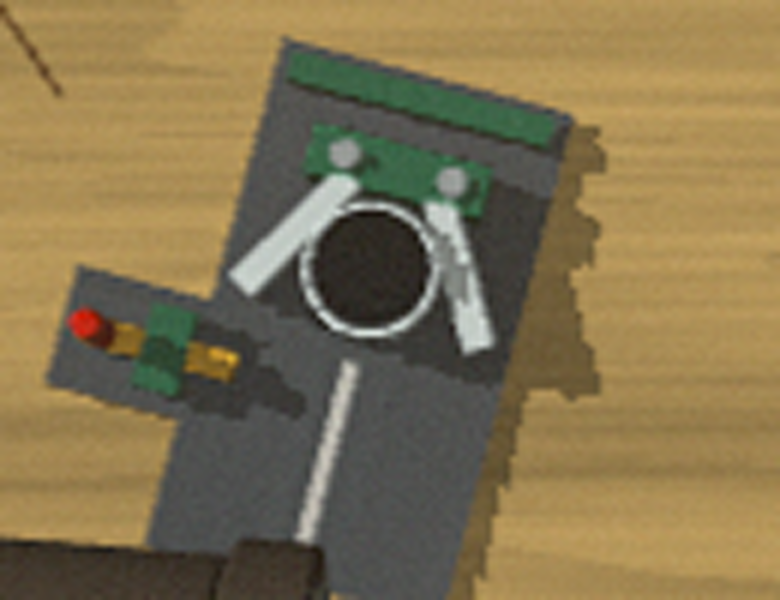

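The hood sits between both rails: the disc centre is at top-crop (371,268) and side-crop (336,184). I'll check the position numerically.

```bash
python3 -c "
from h import *
from g import *
for n,o,q in(('top',(190,160),(371,268)),('side',(195,195),(336,184))):
    X=unproj(n,(o[0]+(q[0]+.5)/6-.5,o[1]+(q[1]+.5)/6-.5),.044);d=X[:2]-P
    print(n,X,np.round([c*d[0]+s*d[1],-s*d[0]+c*d[1]],4))
show(*j2w(-.047,.112+.02),.29)
"
```

```text
top [0.63474498 0.04525033 0.044     ] [ 0.0035 -0.0004]
side [0.63538059 0.04570304 0.044     ] [0.004  0.0002]
t 21.88 pos [0.4868 0.0849 0.2898] jig [-0.1497  0.0002] F [-0.81  0.36  0.09] w 0.0
shift [-1.027e-01  1.318e-01 -1.000e-04] turn -0.0
```

The hood is home at jig (≈+4 mm, 0), consistent with where contact was felt. Next is the keeper: I'll grasp the red post with the jaws across y.

Call:
{"api": "jog_arm", "payload": {
  "commands": [
    [[-0.05,0.048,0],0,0],
    [[-0.103,0.097,0],0,0],
    [[-0.103,0.097,0],0,0],
    [[-0.103,0.097,0],0,0],
    [[-0.103,0.097,0],0,0],
    [[-0.103,0.097,0],0,0]
  ]
}}

```text
t: 22.62
eef_pos: [0.6106, 0.1514, 0.2899]
ee_rot: [[-0.966, 0.257, -0.001], [0.257, 0.966, 0.0], [0.001, -0.0, -1.0]]
contact_force: [0.3, 0.0, -0.8]
grip_width: 0.0428
```

```bash
python3 -c "
from g import *
show(*j2w(-.0465,.097),.208)"
```

```text
t 22.62 pos [0.6106 0.1514 0.2899] jig [-0.0471  0.096 ] F [ 0.32  0.04 -0.81] w 0.0428
shift [-0.0006  0.001   0.0819] turn -0.0015
```

Call:
{"api": "jog_arm", "payload": {
  "commands": [
    [[0,0.001,0.03],0,0],
    [[0,0.001,0.06],0,0],
    [[0,0.001,0.081],0,0],
    [[0,0.001,0.081],0,0],
    [[0,0.001,0.081],0,0]
  ]
}}

```text
t: 23.25
eef_pos: [0.612, 0.1529, 0.21]
ee_rot: [[-0.967, 0.256, 0.001], [0.256, 0.967, 0.0], [-0.001, 0.001, -1.0]]
contact_force: [-0.4, 0.0, -0.2]
grip_width: 0.0426
```

```bash
python3 -c "
from g import *
show(*j2w(-.0465,.097),.208)
from bench import cams
import cv2,pickle
for n,x,y in(('side',195,195),):
    D=cams.get_image(n);d=D['color'][:,:,::-1]
    cv2.imwrite('pics/w_%s.png'%n,cv2.resize(d[y:y+100,x:x+130],None,fx=6,fy=6,interpolation=cv2.INTER_CUBIC))
"
```

```text
t 23.25 pos [0.612  0.1529 0.21  ] jig [-0.0461  0.0979] F [-0.44  0.01 -0.22] w 0.0426
shift [ 0.0004 -0.0009  0.002 ] turn -0.0006
```

View pics/w_side.png

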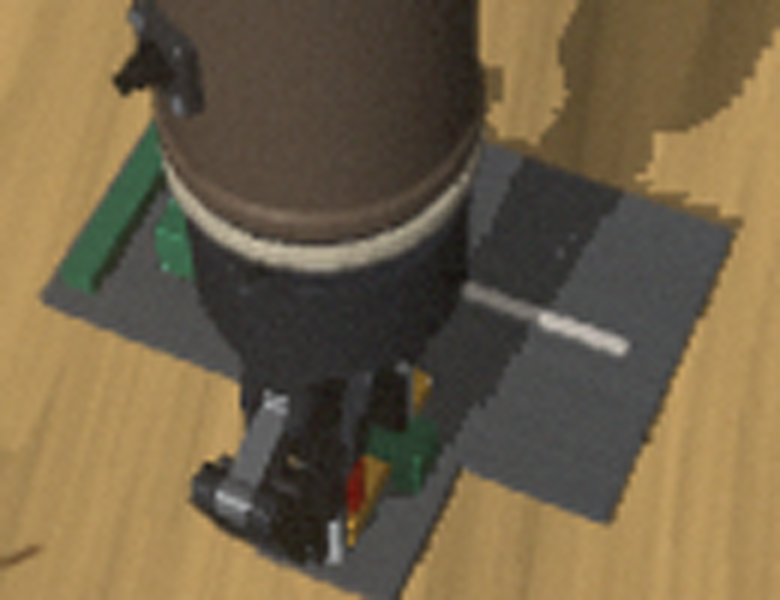

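The red post, at about (355,490), is between the two fingers. Closing on it.

Call:
{"api": "jog_arm", "payload": {
  "commands": [
    [[0,0,0],0,-1],
    [[0,0,0],0,-1],
    [[0,0,0],0,-1],
    [[0,0,0],0,-1]
  ],
  "grip_force": 25
}}

```text
t: 23.8
eef_pos: [0.6118, 0.1532, 0.2098]
ee_rot: [[-0.967, 0.256, 0.001], [0.256, 0.967, 0.001], [-0.001, 0.001, -1.0]]
contact_force: [-1.3, -0.4, 6.0]
grip_width: 0.0112
```

```bash
python3 -c "
from g import *
show(*j2w(-.047,.045),.21)"
```

```text
t 23.8 pos [0.6118 0.1532 0.2098] jig [-0.0463  0.0981] F [-1.33 -0.43  6.02] w 0.0112
shift [ 0.0007 -0.0531 -0.0002] turn -0.0003
```

Call:
{"api": "jog_arm", "payload": {
  "commands": [
    [[0,-0.006,-0.001],0,-1],
    [[0,-0.013,-0.001],0,-1],
    [[0,-0.02,-0.001],0,-1],
    [[0,-0.027,-0.001],0,-1],
    [[0,-0.034,-0.001],0,-1],
    [[0,-0.041,-0.001],0,-1],
    [[0,-0.047,-0.001],0,-1],
    [[0,-0.052,-0.001],0,-1],
    [[0,-0.053,-0.001],0,-1],
    [[0,-0.053,-0.001],0,-1]
  ]
}}

```text
t: 25.05
eef_pos: [0.598, 0.1012, 0.2099]
ee_rot: [[-0.967, 0.256, 0.0], [0.256, 0.967, -0.001], [-0.0, -0.001, -1.0]]
contact_force: [5.1, -1.4, -6.9]
grip_width: 0.0112
```

```bash
python3 -c "
from g import *
show(*j2w(-.047,.04),.21)"
```

```text
t 25.05 pos [0.598  0.1012 0.2099] jig [-0.0464  0.0444] F [ 5.14 -1.39 -6.94] w 0.0112
shift [ 0.0006 -0.0044 -0.    ] turn -0.0009
```

Call:
{"api": "jog_arm", "payload": {
  "commands": [
    [[0,-0.001,0.001],0,-1],
    [[0,-0.002,0.001],0,-1],
    [[0,-0.003,0.001],0,-1],
    [[0,-0.0035,0.001],0,-1]
  ]
}}

```text
t: 25.55
eef_pos: [0.5973, 0.0987, 0.2098]
ee_rot: [[-0.967, 0.256, 0.001], [0.256, 0.967, 0.001], [-0.001, 0.001, -1.0]]
contact_force: [1.9, 0.0, 6.2]
grip_width: 0.0108
```

```bash
python3 -c "
from g import *
show(*j2w(-.047,.04),.21)"
```

```text
t 25.55 pos [0.5973 0.0987 0.2098] jig [-0.0464  0.0417] F [1.91 0.03 6.24] w 0.0108
shift [ 0.0006 -0.0017 -0.0002] turn -0.0002
```

Call:
{"api": "jog_arm", "payload": {
  "commands": [
    [[0,-0.0007,0],0,-1],
    [[0,-0.0014,0],0,-1],
    [[0,-0.002,0],0,-1],
    [[0,-0.002,0],0,-1]
  ]
}}

```text
t: 26.05
eef_pos: [0.5968, 0.0967, 0.2098]
ee_rot: [[-0.967, 0.256, 0.001], [0.256, 0.967, 0.001], [-0.001, 0.001, -1.0]]
contact_force: [1.7, 0.6, 5.5]
grip_width: 0.0111
```

```bash
python3 -c "
from g import *
show(*j2w(-.047,.04),.21)"
```

```text
t 26.05 pos [0.5968 0.0967 0.2098] jig [-0.0464  0.0396] F [1.67 0.55 5.5 ] w 0.0111
shift [ 0.0006  0.0004 -0.0002] turn -0.0002
```

Call:
{"api": "jog_arm", "payload": {
  "commands": [
    [[0,-0.0007,0],0,-1],
    [[0,-0.0014,0],0,-1],
    [[0,-0.002,0],0,-1]
  ]
}}

```text
t: 26.42
eef_pos: [0.5966, 0.0962, 0.2098]
ee_rot: [[-0.967, 0.255, 0.002], [0.255, 0.967, 0.003], [-0.001, 0.003, -1.0]]
contact_force: [3.4, 6.6, 4.3]
grip_width: 0.011
```

```bash
python3 -c "
from g import *
show(*j2w(-.047,.04),.21)"
```

```text
t 26.43 pos [0.5966 0.0962 0.2098] jig [-0.0464  0.0392] F [3.39 6.64 4.32] w 0.011
shift [ 0.0005  0.0008 -0.0002] turn 0.001
```

Call:
{"api": "jog_arm", "payload": {
  "commands": [
    [[0,-0.0007,0],0,-1],
    [[0,-0.001,0],0,-1],
    [[0,-0.001,0],0,-1]
  ]
}}

```text
t: 26.8
eef_pos: [0.5965, 0.0961, 0.2098]
ee_rot: [[-0.967, 0.254, 0.002], [0.254, 0.967, 0.003], [-0.001, 0.004, -1.0]]
contact_force: [3.9, 8.1, 3.4]
grip_width: 0.0111
```

Firm end stop: 8 N and no further travel. Releasing, rising and moving clear.

Call:
{"api": "jog_arm", "payload": {
  "commands": [
    [[0,0,0],0,-0.2],
    [[0,0,0],0,-0.1],
    [[0,0.001,0],0,0],
    [[0,0.002,0],0,0],
    [[0,0.002,-0.02],0,0],
    [[0,0.002,-0.06],0,0],
    [[0,0.002,-0.1],0,0],
    [[0.05,0.002,-0.12],0,0],
    [[0.11,0.002,-0.12],0,0],
    [[0.11,0.002,-0.12],0,0]
  ]
}}

```text
t: 28.05
eef_pos: [0.4864, 0.1247, 0.3297]
ee_rot: [[-0.967, 0.253, -0.003], [0.253, 0.967, 0.003], [0.004, 0.002, -1.0]]
contact_force: [1.0, 0.0, 0.8]
grip_width: 0.0428
```

Call:
{"api": "jog_arm", "payload": {
  "commands": [
    [[0.04,0.0,0],0,0],
    [[0.04,0.0,0],0,0],
    [[0.04,0,0],0,0],
    [[0.04,0,0],0,0]
  ]
}}

```text
t: 28.55
eef_pos: [0.4524, 0.1336, 0.3295]
ee_rot: [[-0.966, 0.257, 0.001], [0.257, 0.966, -0.0], [-0.001, 0.0, -1.0]]
contact_force: [-0.1, 0.4, 0.2]
grip_width: 0.0426
```

```bash
python3 -c "
from g import *
from h import *
show(*j2w(-.047,.04),.21)
from bench import cams
import cv2,pickle
for n,x,y in(('side',195,195),('top',190,160)):
    D=cams.get_image(n);d=D['color'][:,:,::-1]
    cv2.imwrite('pics/x_%s.png'%n,cv2.resize(d[y:y+100,x:x+130],None,fx=6,fy=6,interpolation=cv2.INTER_CUBIC))
    cv2.imwrite('pics/xf_%s.png'%n,d)
"
```

```text
t 28.55 pos [0.4524 0.1336 0.3295] jig [-0.1954  0.0384] F [-0.14  0.42  0.15] w 0.0426
shift [-0.1482  0.0018  0.1197] turn -0.0014
```

View pics/x_side.png

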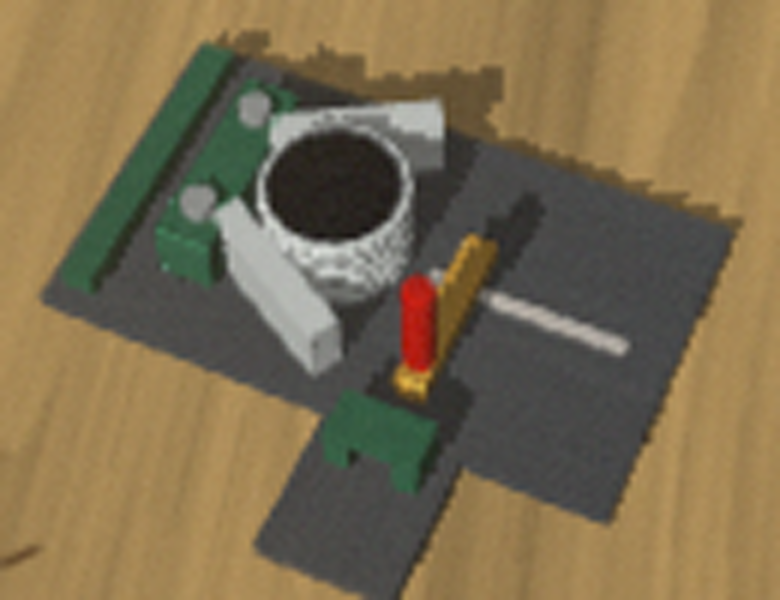

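View pics/x_top.png

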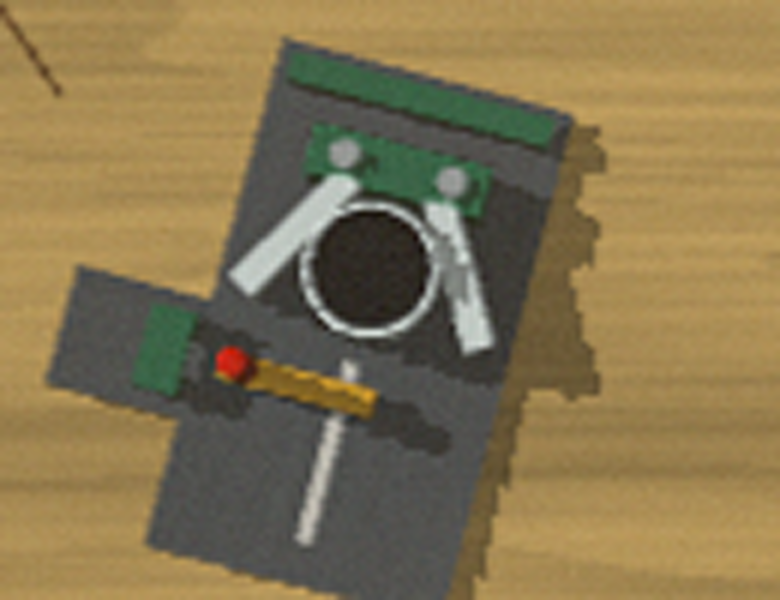

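View pics/xf_side.png

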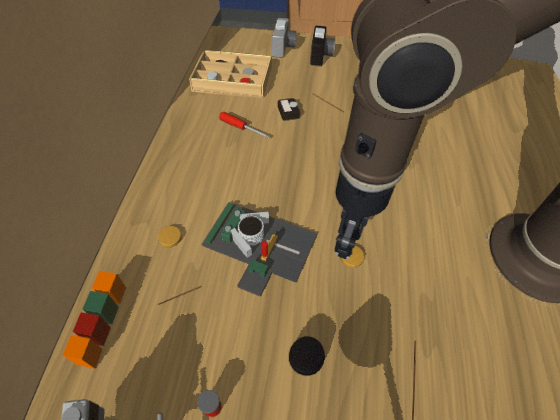

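The hood has not moved: its disc is still at top-crop (371,268). The keeper bar lies across the lane, with its tip at (375,403) past the white line and the post at (233,363). The other stock is where it was, and the gripper is free above the table. Handing in.

```bash
python3 -c "
from h import *
from g import *
X=unproj('top',(190+(233.5)/6-.5,160+(362.5)/6-.5),.0675);d=X[:2]-P
print('post jig',np.round([c*d[0]+s*d[1],-s*d[0]+c*d[1]],4))
from bench import arm; print(arm.finish_job())"
```

```text
post jig [-0.0468  0.0394]
the job is handed in; nothing more can be done
None
```

The job is done and handed in at about 28.6 s: the hood is home in the V and the keeper is fully across behind it.

- **Hood:** I set it down on the bed's centre line and pushed it home with closed fingers. First contact came with the hood's centre about 4 mm past nominal home. The final push read 11.5 to 12.4 N over about 1.4 s. No reading at the end of a move came near 20 N; forces between readings were not seen.
- **Hood position:** both cameras put its centre at jig x ≈ +4 mm, y ≈ 0, touching both rails, and it did not move after that.
- **Keeper:** I gripped it by the red post and slid it to a firm end stop, where it took 8 N with no further travel. After I let go, the camera put the post at jig y = 39.4 mm, which matches the full 60 mm stroke.
- **Other stock:** what shows in the last side picture stands where it was, and the arm ended clear of everything.

**Oddity:** the wrist also read about 6 N of vertical force during the push. I took it for friction between finger and hood, with slight tool tilt, and did not look into it further.

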